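# Shim the loose foot of a shaft bearing

### The arm

A 7-joint arm with a two-finger parallel gripper is mounted at the origin on the work surface; the furniture and walls round the work are solid. World frame = base frame: x ahead of the robot, y to its left, z up, the work surface at z = 0. Lengths are in mm, angles in rad, forces in N, time in s.
With the tool pointing down it reaches from about 400 to 875 mm from the base axis. Payload 4.4 kg.
Tool frame: the origin (TCP) lies where the fingers leave the gripper's body, on its centre line; the fingertips stand 73 mm ahead of it and the grasp point (between the pads) lies 54 mm ahead of it; z points along the fingers, y is the line along which they close (so a half turn about z gives the same grasp; the last joint's range is limited). The gripper opens to 85 mm and grips with 20 to 120 N. Pads are 22 mm wide; open, the fingers measure 114 mm over their backs; the gripper's body (76 mm by 85 mm) begins 54 mm behind the grasp point. The pads swing forward as they close: fully open they stand 13 mm farther back than shut.
Start: joints at [-1.171, 0.628, 0.038, 1.517, -0.027, 0.996, -0.02], TCP at [291.921, 580.774, 303.913] pointing down, gripper open.
Joint ranges: [-3.06, 3.06], [-0.37, 2.12], [-1.25, 1.32], [0.18, 2.47], [-1.1, 4.24], [0.23, 1.98], [-2.94, 2.94]. Speed limits (rad/s): [2.57, 2.57, 3.14, 3.14, 3.14, 3.14, 3.14].

### API

Orientations are given as [roll, pitch, yaw] about the fixed x, y, z axes, in that order (R = Rz(yaw) Ry(pitch) Rx(roll)).
In Python, from cell import ctrl gives the robot as it stands.
- The arm moves only by the tool send_rows, never from a script. Its argument "rows" is a list that holds one entry, the list of rows, each a list of 6 numbers: the shift along the tool's x, y, z in cm, then the turn, a rotation vector about the tool's x, y, z in rad. In form: [[[tx, ty, tz, wx, wy, wz], ...]]. A call has 1 to 10 rows; each row is the pose to reach, as a shift and turn from the pose commanded when the call began, along the tool's axes at that moment; what a row does not reach only later rows make up. A row lasts 1/10 s, in which the tool goes at most 50 mm and 8.59 degrees, less where a joint would pass 70% of its speed; a pose out of reach is approached as far as the arm can. A call with a gripper value outside its range is refused whole. "grip" is the closure in counts, from 0 (fully open) to 255 (shut), set as the call begins (left out, the last holds). The fingers move at their own pace and stop on an object; the grip force is fixed at half the most. Time passes only in rows, so rows that repeat a pose let the fingers close. It gives the time, the measured TCP pose, the force, the opening and the grip force at its end, in the units of the state.
- ctrl.read_state(): the state, without advancing time (a new reading comes with each control period).
- ctrl.get_image(name): name is "scene" or "side" or "wrist"; returns a dict with "pixels" (480x640x3 uint8, red, green, blue), "fx", "fy", "cx", "cy" (pixels), "extrinsics" (4x4, takes a point from camera to world coordinates); the wrist camera has in their place "mount" (4x4, takes a point from camera to tool coordinates, whose origin is the TCP and whose axes are the flange's). Camera axes: x right, y up, looking along -z (the intrinsics and any distortion apply to the point x, -y, -z); pixel columns grow to the right and rows downward; lengths in mm; the calibration is good to about 2 mm. The wrist camera is an equidistant fisheye: a pixel r from the principal point sees the ray r / f radians off the axis. A picture is of the moment at which its call begins: read the wrist's pose just before it. There is no depth.
- ctrl.finish_job(): hands the job in; it is judged then, once.
The state is a dict: "clock": time; "qpos": joint angles; "qd": joint speeds; "tau": joint torques, N m; "eef_pos": TCP position; "tool_rot": TCP orientation; "force": force on the tool from outside, world axes, zero at the start; "torque": the same for the moment, N m; "width": finger opening in mm; "gripper_force": force on a finger pad.
Only numpy, scipy, OpenCV 4.12 (cv2) and the standard library are available. Lean on these libraries where they do the work, as an engineer would, in place of code of your own. Each camera call takes 0.05 s, during which the arm holds its last target. There are 200 camera calls.

### The job

The slotted steel shim lies flat on the granite surface plate, too thin to be picked up there. With gentle pressure (never over 25 N on the lapped granite) slide it until about a third of its length, the closed tail end, overhangs the edge; pinch it by the tail and slide it, open end of its slot first, into the gap under the loose bearing foot of the shaft stand, until the slot sits fully home against the foot's stud and the shim lies flat on the rail. The stud is not exactly where it is drawn, so feel for it, and push the shim against it with less than 12 N or the loosened bearing is knocked out of line. Do not drop the shim, do not bump the stand, let go at the end, and leave the other things where they are.

Things in the scene. Friction and masses are not known exactly. Their poses are not given: they have to be found in the camera images.
- shim: slotted alignment shim, bare steel sheet 104 x 50 x 2 mm, 70 g. Origin: middle of outline, underside; z up. x runs along it: slot (16 mm wide, 51 deep) open at the +x end, closed tail at x = -52 mm, at first turned roughly to the robot. Centre of mass 5 mm tailward of the origin. Slides easily on granite and rail (friction 0.25); fingertips pressed on it with 5 to 10 N drag it along
- shim_tail (a point): point on the shim: middle of its closed tail end, at half thickness (52 mm from the origin toward -x)
- slot_end (a point): point on the shim: middle of the bottom of its slot, at half thickness (1 mm from the origin toward +x)
- surface_plate: grey granite surface plate, fixed, 200 mm in its own x by 260 mm in its own y, flat top 50 mm above the table. Origin: centre of its footprint at table height; z up. Its long edge at x = -100 mm faces the robot, free all along, with the bare table 50 mm lower in front of it. Hard: touch down on it or on the shim at about 3 mm/s, faster contact overshoots the force
- shaft_stand: fixed stand: two grey box rails along its y (48 mm wide, tops 40 mm above the table, centred at x = 0 and 121 mm, y -250 to 60 mm) carry two dark pillow-block bearings (169 x 50 mm, housings to 128 mm high) at y = 0 and -190 mm, with a shaft and pulley. Origin: on the table under the nominal stud of the loose foot, the robot-side foot of the bearing at y = 0. x points away from the robot, z up
- foot_gap (a point): nominal place of the loose foot's stud (upright, 12 mm thick, to 75 mm above the table), at rail-top height. The real stud is clamped up to 8 mm before or behind it along the stand's x: find it by feel. The foot's underside is 4.5 mm above the rail; foot 50 mm wide, its front edge 24 mm before this point, flush with the rail's front. Shim goes in along +x; home: slot_end 6 mm before the stud axis
- marker: white and black marker pen, 135 mm long, lying along the far edge of the granite plate; leave alone (origin: centre of the underside)
- wrench: combination wrench, 166 mm, flat on the table; leave alone (origin: centre of the underside)
- caliper: caliper, 230 mm, flat on the table; leave alone (origin: centre of the underside)
- cup_of_screws: squat lidded tub, 61 mm across, 42 mm high; leave alone (origin: centre of the underside)
- tape_roll: roll of black tape, 62 mm across, flat on the table; leave alone (origin: centre of the underside)
- hex_key: bent black hexagon key, 70 mm, flat on the table; leave alone (origin: centre of the underside)
- pliers: long-nose pliers, 166 mm, flat on the table; leave alone (origin: centre of the underside)

How it is judged:
By the outcome, as a careful person would: the job done as asked, in the order asked, and still so for the second after the job is handed in, with the robot touching nothing.
It also fails if it takes over 72 s, if anything falls off the work surface, if the arm or the gripper's body presses on something with over 40 N, if the wrist force passes 120 N, or if a joint passes its speed limit or range.

## Working session

There is one attempt and no reset: what is moved stays moved. The work goes in short steps, Python scripts to look and compute and a tool call to move; the robot and the scene stay as the last step left them, time stands still between calls to the robot, and variables do not carry over. Pictures are saved under pics/ and viewed, at most 10 in all, crops included, and the job is handed in when it is done.

Besides the shell and the picture viewer there is one more tool, called after "Call:" by a JSON object that holds its "api" and its "payload", one argument or row to a line. send_rows: Moves the arm, as the interface text tells. Its arguments: {"type":"object","properties":{"rows":{"type":"array","items":{"type":"array","items":{"type":"array","items":{"type":"number"}}}},"grip":{"type":"number"}},"required":["rows"]}

```bash
mkdir -p pics; ls
python3 - <<'E'
from cell import ctrl
import cv2,json
s=ctrl.read_state();print(s)
for n in("scene","side"):
    d=ctrl.get_image(n);cv2.imwrite(f"pics/{n}0.png",d["pixels"][:,:,::-1])
    print(n,d["fx"],d["fy"],d["cx"],d["cy"],d["extrinsics"],[k for k in d])
E
```

```text
pics
{'clock': 0.0, 'qpos': array([-1.17080897,  0.62931521,  0.03846052,  1.51833933, -0.02697072,
        0.99630418, -0.02003479]), 'qd': array([-2.19984045e-04,  3.28880202e-04, -5.76786165e-04,  9.39258927e-04,
        1.00594591e-04,  1.29631101e-04, -7.75137173e-05]), 'tau': array([-1.17188851e-03, -5.63393998e+01,  1.22591615e+00, -1.93449175e+01,
        1.09721749e-02,  1.05931095e-02,  9.61300884e-06]), 'eef_pos': array([291.70643378, 580.33766456, 303.01851553]), 'tool_rot': array([-3.13974587e+00,  5.77570963e-05,  2.67577212e+00]), 'force': array([-0.04997594,  0.38311612, -0.14722863]), 'torque': array([-0.00611369,  0.02445534,  0.00789096]), 'gripper_force': 0.0, 'width': 85.3066015354416}
scene 546.418825606313 546.418825606313 309.971161810185 247.43302596610883 [[-8.37607802e-01  4.21193957e-01 -3.47863221e-01  7.31157836e+01]
 [-5.46259735e-01 -6.50087570e-01  5.28191683e-01  6.77698097e+02]
 [-3.67041049e-03  6.32441145e-01  7.74599720e-01  1.17107378e+03]
 [ 0.00000000e+00  0.00000000e+00  0.00000000e+00  1.00000000e+00]] ['pixels', 'fx', 'fy', 'cx', 'cy', 'extrinsics']
side 590.0492447408933 590.0492447408933 328.83201080528 238.74461419931325 [[ 8.32356459e-02 -8.00501996e-01  5.93522015e-01  1.44924131e+03]
 [ 9.96498358e-01  7.15983550e-02 -4.31821530e-02 -1.39418581e+02]
 [-7.92780021e-03  5.95038007e-01  8.03658460e-01  1.25747493e+03]
 [ 0.00000000e+00  0.00000000e+00  0.00000000e+00  1.00000000e+00]] ['pixels', 'fx', 'fy', 'cx', 'cy', 'extrinsics']
```

View pics/scene0.png

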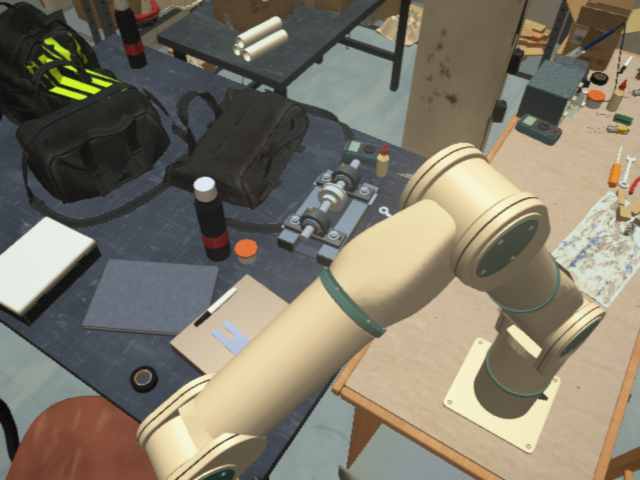

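View pics/side0.png

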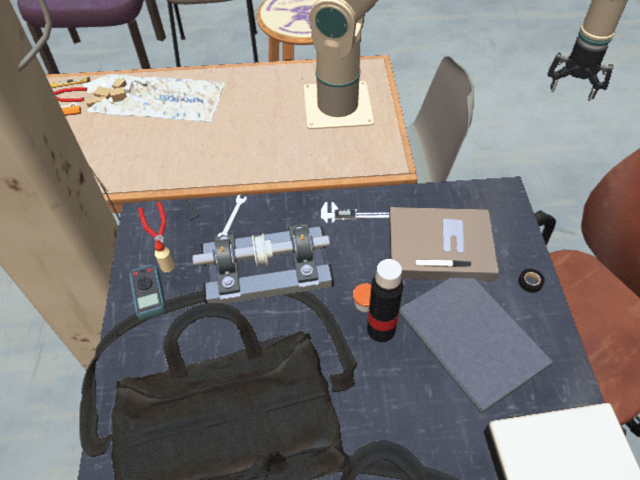

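The side view shows the plate at (390–497, 207–278), with the shim on it at about (453, 235) and its slot facing away from the robot. The stand is at (195–330, 228–300), and its loose foot is the one at about (300, 240). I'll zoom in on both.

```bash
cat > h.py <<'E'
import numpy as np,cv2
from cell import ctrl
from scipy.spatial.transform import Rotation as R
def ray(d,u,v):
    E=d["extrinsics"];return E[:3,3],E[:3,:3]@np.array([(u-d["cx"])/d["fx"],-(v-d["cy"])/d["fy"],-1])
def pix2z(d,u,v,z):
    o,r=ray(d,u,v);return o+r*(z-o[2])/r[2]
def proj(d,p):
    q=d["extrinsics"][:3,:3].T@(np.array(p)-d["extrinsics"][:3,3]);return d["cx"]+d["fx"]*q[0]/-q[2],d["cy"]-d["fy"]*q[1]/-q[2]
def wrist_pose():
    s=ctrl.read_state();T=np.eye(4);T[:3,:3]=R.from_euler('xyz',s["tool_rot"]).as_matrix();T[:3,3]=s["eef_pos"];return s,T
def wcam(name):
    s,T=wrist_pose();d=ctrl.get_image("wrist");d["E"]=T@np.array(d["mount"]);cv2.imwrite(name,d["pixels"][:,:,::-1]);return s,d
def wpix2z(d,u,v,z):
    a=np.array([(u-d["cx"])/d["fx"],(v-d["cy"])/d["fy"]]);t=np.linalg.norm(a);k=np.sin(t)/t
    r=d["E"][:3,:3]@np.array([a[0]*k,-a[1]*k,-np.cos(t)]);o=d["E"][:3,3];return o+r*(z-o[2])/r[2]
def wproj(d,p):
    q=d["E"][:3,:3].T@(np.array(p)-d["E"][:3,3]);n=np.hypot(q[0],q[1]);t=np.arctan2(n,-q[2]);return d["cx"]+d["fx"]*t*q[0]/n,d["cy"]-d["fy"]*t*q[1]/n
E
python3 - <<'E'
from h import *
d=ctrl.get_image("side");p=d["pixels"][:,:,::-1]
a=cv2.resize(p[200:310,185:335],(750,550),interpolation=cv2.INTER_CUBIC);cv2.imwrite("pics/a.png",a)
b=cv2.resize(p[195:295,380:510],(780,600),interpolation=cv2.INTER_CUBIC);cv2.imwrite("pics/b.png",b)
E
```

```text
(no output)
```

View pics/a.png

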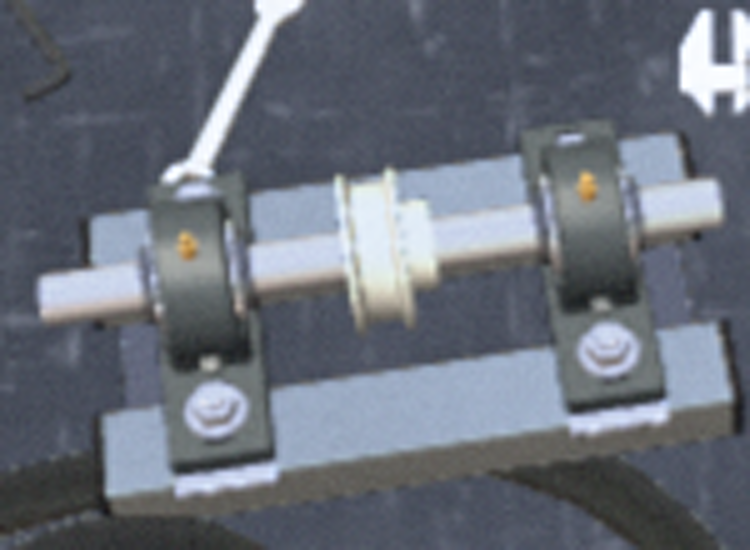

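View pics/b.png

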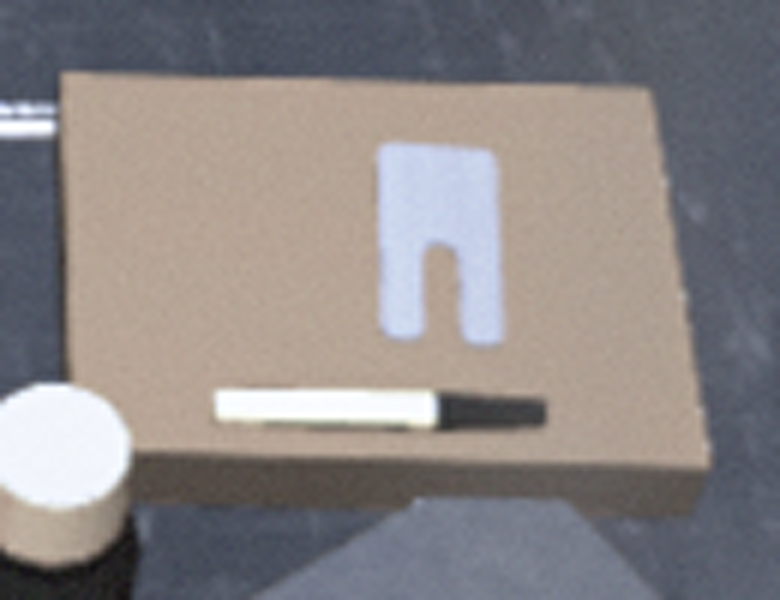

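Run:
```python
from h import *
d=ctrl.get_image("side")
B=lambda x,y,z:pix2z(d,380+x/6,195+y/6,z)[:2]
A=lambda x,y,z:pix2z(d,185+x/5,200+y/5,z)[:2]
def fit(L,W):
    L=np.array(L,float);W=np.array(W);lc,wc=L.mean(0),W.mean(0);l=(L-lc)@[1,1j];w=(W-wc)@[1,1j]
    th=np.angle((w*l.conj()).sum());c,s=np.cos(th),np.sin(th);t=wc-np.array([[c,-s],[s,c]])@lc
    r=abs(w-l*np.exp(1j*th));return t.round(1),th.round(4),r.round(1)
print("shim",fit([[-52,-25],[-52,25],[52,-25],[52,25],[1,0]],[B(379,143,52),B(496,147,52),B(381,341,52),B(504,347,52),B(440,242,52)]))
print("plate",fit([[-100,-130],[-100,130],[100,130],[100,-130]],[B(62,73,50),B(650,90,50),B(711,467,50),B(75,452,50)]), [B(62,73,50),B(650,90,50)])
print("stand",fit([[97,60],[145,60],[97,-250],[145,-250],[-24,60],[-24,-250]],[A(722,322,40),A(738,402,40),A(104,416,40),A(109,502,40),A(682,133,40),A(91,216,40)]))
```

```text
shim (array([576.4, 242.2]), np.float64(-0.1795), array([0.5, 2. , 2.2, 0.5, 1. ]))
plate (array([583.4, 212.3]), np.float64(-0.1209), array([1.1, 2. , 1.5, 1.4])) [array([468.29722459,  96.37502568]), array([501.03160615, 351.83559995])]
stand (array([ 538.2, -145.9]), np.float64(0.0919), array([1.9, 2.5, 2.2, 2.4, 1.7, 2.4]))
```

Call:
{"api": "send_rows", "payload": {
  "rows": [
    [[-4,-1.7,0.5,0,0,-0.03],[-8.3,-3.4,1,0,0,-0.06],[-12.5,-5.1,2,0,0,-0.09],[-16.7,-6.8,3,0,0,-0.12],[-21,-8.5,4,0,0,-0.15],[-25,-10.2,5,0,0,-0.18],[-29.2,-12,6,0,0,-0.21],[-33.4,-13.7,6.5,0,0,-0.24],[-37.6,-15.4,7,0,0,-0.27],[-41.7,-17.1,7.4,0,0,-0.285]]
  ],
  "grip": 195
}}

```text
clock: 1.2
eef_pos: [588.7, 239.0, 229.4]
tool_rot: [-3.141, -0.0, 2.961]
force: [0.6, 0.2, -0.7]
width: 20.1
gripper_force: 0.0
```

Call:
{"api": "send_rows", "payload": {
  "rows": [
    [[0,0,0,0,0,0],[0,0,0,0,0,0],[0,0,0,0,0,0]]
  ]
}}

```text
clock: 1.5
eef_pos: [586.8, 242.0, 229.8]
tool_rot: [3.141, -0.001, 2.962]
force: [0.0, 0.1, 0.2]
width: 20.0
gripper_force: 0.0
```

Run:
```python
from h import *
s,d=wcam("pics/w1.png")
print({k:np.round(s[k],3).tolist() for k in s})
print(np.round(d["mount"],3),d["fx"],d["cx"],d["cy"])
import cv2
p=d["pixels"][:,:,::-1].copy()
# predicted shim outline
def T(o,th,x,y,z):return [o[0]+x*np.cos(th)-y*np.sin(th),o[1]+x*np.sin(th)+y*np.cos(th),z]
print([np.round(wproj(d,T((576.4,242.2),-.18,x,y,52))).tolist() for x,y in [(-52,-25),(-52,25),(52,25),(52,-25),(1,0)]])
```

```text
{'clock': 1.5, 'qpos': [-0.396, 0.689, -0.064, 1.633, 0.054, 0.822, 0.909], 'qd': [-0.019, -0.005, -0.007, 0.002, 0.004, -0.001, 0.0], 'tau': [1.581, -56.639, 0.617, -16.935, 0.104, 0.004, -0.001], 'eef_pos': [586.825, 242.012, 229.769], 'tool_rot': [3.141, -0.001, 2.962], 'force': [0.036, 0.126, 0.176], 'torque': [-0.057, 0.019, -0.027], 'gripper_force': 0.0, 'width': 20.02}
[[ 0.0000e+00  9.5000e-01  3.1100e-01  7.9785e+01]
 [ 1.0000e+00 -0.0000e+00  1.0000e-03 -4.6600e-01]
 [ 1.0000e-03  3.1100e-01 -9.5000e-01 -6.9792e+01]
 [ 0.0000e+00  0.0000e+00  0.0000e+00  1.0000e+00]] 371.64829954431775 316.7166165536297 231.63980785771375
[[277.0, 141.0], [353.0, 141.0], [349.0, 284.0], [281.0, 284.0], [315.0, 217.0]]
```

View pics/w1.png

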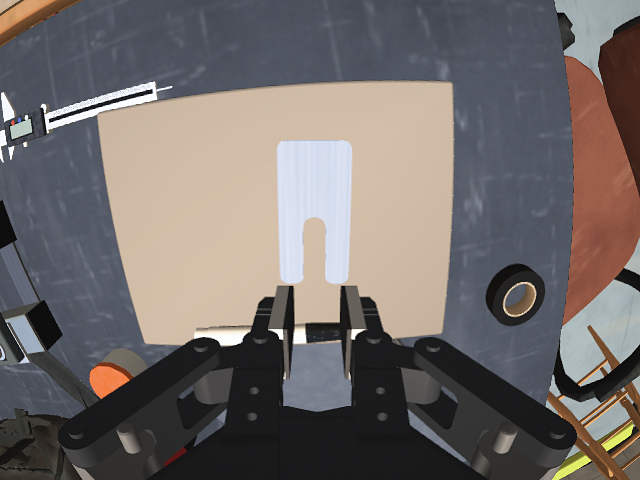

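The prediction fits the wrist view: the tail edge is at (277–353, 141) and the slot bottom at (315, 217). The fingers are over the slot legs, so I'll go down now.

Call:
{"api": "send_rows", "payload": {
  "rows": [
    [[-0.1,-0.1,2,0,0,0],[-0.2,-0.2,5,0,0,0],[-0.2,-0.2,8,0,0,0],[-0.2,-0.2,9.4,0,0,0],[-0.2,-0.2,9.8,0,0,0],[-0.2,-0.2,10,0,0,0],[-0.2,-0.2,10,0,0,0],[-0.2,-0.2,10,0,0,0]]
  ]
}}

```text
clock: 2.35
eef_pos: [590.0, 238.8, 131.2]
tool_rot: [3.14, 0.002, 2.961]
force: [-0.6, -0.3, 0.3]
width: 20.1
gripper_force: 0.0
```

Call:
{"api": "send_rows", "payload": {
  "rows": [
    [[0,0,0.03,0,0,0],[0,0,0.06,0,0,0],[0,0,0.09,0,0,0],[0,0,0.12,0,0,0],[0,0,0.15,0,0,0],[0,0,0.18,0,0,0],[0,0,0.21,0,0,0],[0,0,0.24,0,0,0],[0,0,0.27,0,0,0]]
  ]
}}

```text
clock: 3.25
eef_pos: [589.3, 238.3, 127.1]
tool_rot: [-3.142, -0.0, 2.961]
force: [0.3, 0.4, -0.3]
width: 20.5
gripper_force: 0.0
```

Call:
{"api": "send_rows", "payload": {
  "rows": [
    [[0,0,0.03,0,0,0],[0,0,0.06,0,0,0],[0,0,0.09,0,0,0],[0,0,0.12,0,0,0],[0,0,0.15,0,0,0],[0,0,0.18,0,0,0]]
  ]
}}

```text
clock: 3.85
eef_pos: [589.3, 238.3, 125.4]
tool_rot: [3.142, 0.0, 2.961]
force: [0.7, -0.5, -0.8]
width: 20.2
gripper_force: 0.0
```

Call:
{"api": "send_rows", "payload": {
  "rows": [
    [[0,0,0.03,0,0,0],[0,0,0.06,0,0,0],[0,0,0.09,0,0,0],[0,0,0.12,0,0,0]]
  ]
}}

```text
clock: 4.25
eef_pos: [589.3, 238.4, 124.9]
tool_rot: [3.142, 0.0, 2.961]
force: [-1.6, -1.0, 8.2]
width: 20.3
gripper_force: 3.9
```

Contact at 8 N. Dragging toward the robot.

Call:
{"api": "send_rows", "payload": {
  "rows": [
    [[0.1,0,0,0,0,0],[0.25,0,0,0,0,0],[0.45,0,0,0,0,0],[0.7,0,0,0,0,0],[0.95,0,0,0,0,0],[1.2,0,0,0,0,0],[1.4,0,0,0,0,0],[1.5,0,0,0,0,0]]
  ]
}}

```text
clock: 5.05
eef_pos: [575.2, 241.5, 124.9]
tool_rot: [3.14, 0.002, 2.961]
force: [2.3, -0.1, 5.1]
width: 19.7
gripper_force: 2.7
```

Call:
{"api": "send_rows", "payload": {
  "rows": [
    [[0.05,0,0.02,0,0,0],[0.25,0,0.02,0,0,0],[0.5,0,0.02,0,0,0],[0.8,0,0.02,0,0,0],[1.1,0,0.02,0,0,0],[1.4,0,0.02,0,0,0],[1.7,0,0.02,0,0,0],[1.95,0,0.02,0,0,0],[2,0,0.02,0,0,0]]
  ]
}}

```text
clock: 5.95
eef_pos: [555.7, 245.1, 124.8]
tool_rot: [3.14, 0.002, 2.961]
force: [1.5, -0.1, 6.3]
width: 20.2
gripper_force: 3.1
```

Call:
{"api": "send_rows", "payload": {
  "rows": [
    [[0.1,0,0.01,0,0,0],[0.3,0,0.01,0,0,0],[0.6,0,0.01,0,0,0],[0.9,0,0.01,0,0,0],[1.2,0,0.02,0,0,0],[1.5,0,0.02,0,0,0],[1.8,0,0.02,0,0,0],[2.1,0,0.02,0,0,0],[2.4,0,0.02,0,0,0],[2.5,0,0.02,0,0,0]]
  ]
}}

```text
clock: 6.95
eef_pos: [531.4, 249.7, 124.8]
tool_rot: [3.14, 0.003, 2.961]
force: [2.6, -0.4, 8.1]
width: 20.1
gripper_force: 3.7
```

Run:
```python
from h import *
s,d=wcam("pics/w2.png");print(s["eef_pos"],s["force"],s["qpos"])
```

```text
[531.36449052 249.7475126  124.84980873] [ 2.59430903 -0.42368722  8.12414141] [-0.45954105  0.7819096  -0.04398216  1.83393     0.06246605  0.52352704
  0.84534029]
```

View pics/w2.png

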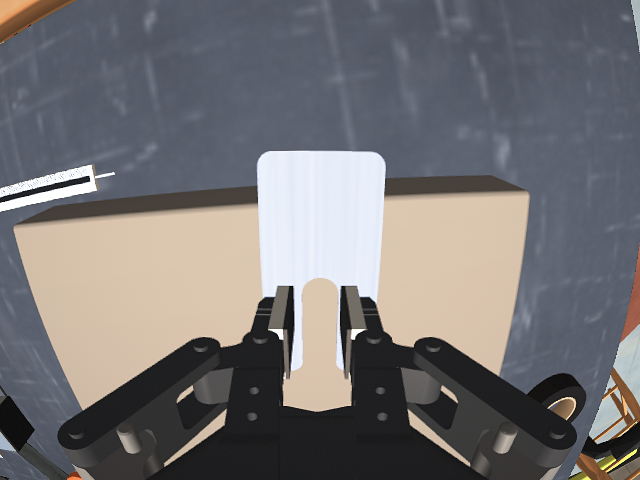

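The tail edge is at row 151, the slot bottom at (319, 278) and the plate edge at about row 200 near the shim. I'll compute the remaining drag.

Run:
```python
from h import *
s,d=wcam("pics/w3.png")
print("tail",wpix2z(d,321,151,52),"slot",wpix2z(d,319,278,52),"edge",wpix2z(d,257,205,50),wpix2z(d,388,195,50),wpix2z(d,15,227,50),wpix2z(d,527,191,50))
```

```text
tail [467.20864639 262.67870888  52.        ] slot [519.34531373 252.47177438  52.        ] edge [484.00895743 233.43870836  50.        ] [489.38310089 286.12766735  50.        ] [468.26825927  98.88374429  50.        ] [497.61410706 350.30905683  50.        ]
```

Call:
{"api": "send_rows", "payload": {
  "rows": [
    [[0.1,0,0,0,0,0],[0.3,0,0,0,0,0],[0.5,0,0,0,0,0],[0.7,0,0,0,0,0],[0.9,0,0,0,0,0],[1,0,0,0,0,0],[1,0,0,0,0,0]]
  ]
}}

```text
clock: 7.75
eef_pos: [521.6, 251.5, 124.8]
tool_rot: [3.14, 0.003, 2.961]
force: [1.3, -1.1, 8.0]
width: 20.0
gripper_force: 4.1
```

Call:
{"api": "send_rows", "payload": {
  "rows": [
    [[0.15,0,0,0,0,0],[0.35,0,0,0,0,0],[0.5,0,0,0,0,0],[0.5,0,0,0,0,0],[0.5,0,-0.1,0,0,0],[0.5,0,-0.5,0,0,0],[0.5,0,-3,0,0,0],[0.5,0,-8,0,0,0],[0.5,0,-12,0,0,0],[0.5,0,-16,0,0,0]]
  ]
}}

```text
clock: 8.75
eef_pos: [514.7, 251.7, 285.1]
tool_rot: [-3.141, -0.001, 2.961]
force: [0.7, 1.4, -0.2]
width: 20.2
gripper_force: 0.0
```

Run:
```python
from h import *
s,d=wcam("pics/w4.png");print(s["eef_pos"],s["tool_rot"],s["qpos"])
g=cv2.cvtColor(d["pixels"],cv2.COLOR_RGB2HSV)
m=((g[...,1]<45)&(g[...,2]>190)).astype(np.uint8)
n,l,st,c=cv2.connectedComponentsWithStats(m)
for i in range(1,n):
    if st[i][4]>400: print(st[i],c[i])
    if st[i][4]>400 and abs(c[i][0]-320)<90:
        pts=np.array([wpix2z(d,u,v,52)[:2] for v,u in np.argwhere(l==i)]).astype(np.float32);print(cv2.minAreaRect(pts),cv2.boxPoints(cv2.minAreaRect(pts)))
```

```text
[514.69342431 251.72670153 285.12658692] [-3.14091334e+00 -1.38260978e-03  2.96110959e+00] [-0.4663391   0.53910171 -0.05694286  1.75674135  0.03846994  0.84832843
  0.84960573]
[149   0  52  22 590] [171.76779661   8.43389831]
[ 240    0   94   35 2207] [281.51563208  13.58767558]
((345.7102355957031, 256.6651611328125), (72.49372100830078, 27.30684471130371), 88.47539520263672) [[331.09726 220.79442]
 [358.39444 220.06786]
 [360.3232  292.5359 ]
 [333.02603 293.26245]]
[  332     0   308   115 10782] [552.42144315  34.69207939]
[ 47   8  22  59 460] [57.19130435 36.67391304]
[109  46  77  31 519] [146.06743738  60.46242775]
[  140   134   290   221 41498] [289.47505904 245.65636898]
((551.707275390625, 215.075927734375), (255.48147583007812, 212.1311492919922), 82.91004180908203) [[430.686    101.403366]
 [641.19507   75.220535]
 [672.7285   328.74847 ]
 [462.21948  354.93134 ]]
[ 27 156  22  59 543] [ 35.95211786 186.96316759]
[  80  158  120   37 1355] [135.67232472 174.12841328]
[ 604  245   36  158 1931] [627.65976178 317.3050233 ]
[  7 258  35  40 696] [ 24.56465517 277.94252874]
[ 541  297   87   98 4676] [581.62639008 343.48310522]
[ 52 345  35  31 496] [ 69.79435484 359.94153226]
[576 405  41  40 790] [595.35189873 425.22658228]
```

```bash
cat > fk.py <<'E'
import numpy as np, itertools
from scipy.spatial.transform import Rotation as R
from scipy.optimize import least_squares
D=[([-1.17080897,0.62931521,0.03846052,1.51833933,-0.02697072,0.99630418,-0.02003479],[291.706,580.338,303.019],[-3.139746,0.00006,2.675772]),
([-0.396,0.689,-0.064,1.633,0.054,0.822,0.909],[586.825,242.012,229.769],[3.141,-.001,2.962]),
([-0.45954105,0.7819096,-0.04398216,1.83393,0.06246605,0.52352704,0.84534029],[531.364,249.748,124.85],[3.14,.003,2.961]),
([-0.4663391,0.53910171,-0.05694286,1.75674135,0.03846994,0.84832843,0.84960573],[514.693,251.727,285.127],[-3.1409,-.00138,2.96111])]
def fk(q,L,s=(1,1,1,np.pi/2)):
    h,a,a2,b,b2,e,c=L
    A=R.from_euler('z',-q[0])*R.from_euler('y',q[1])*R.from_euler('z',s[0]*q[2]); p=np.array([0,0,h])+A.apply([a2,0,a])
    A=A*R.from_euler('y',q[3]); p=p+A.apply([b2,0,b]); A=A*R.from_euler('z',s[1]*q[4])*R.from_euler('y',q[5]);p=p+A.apply([e,0,c])
    return p,A*R.from_euler('z',s[2]*q[6]+s[3])
E
python3 - <<'E'
from fk import *
for s in itertools.product((1,-1),(1,-1),(1,-1),(np.pi/2,-np.pi/2,0,np.pi)):
    er=[(R.from_euler('xyz',o).inv()*fk(q,[0]*7,s)[1]).magnitude() for q,p,o in D]
    if max(er)<.3: print(s,np.round(er,3))
def res(x,s):return np.concatenate([fk(q,[x[0],x[1],0,x[2],0,x[3],0],s)[0]-p for q,p,o in D])
for s3 in(1,-1):
  for s5 in(1,-1):
    r=least_squares(res,[300,400,400,0],args=((s3,s5,1,np.pi/2),));print(s3,s5,r.x,np.round(r.fun,1))
from h import *
d=None
import cv2
im=cv2.imread("pics/w4.png").astype(int)
m=((im[...,0]-im[...,2]>8)&(im[...,0]>190)).astype(np.uint8)
n,l,st,c=cv2.connectedComponentsWithStats(m)
s,T=wrist_pose()
g=ctrl.get_image("wrist");g["E"]=T@np.array(g["mount"])
for i in range(1,n):
    if st[i][4]>1500:
        pts=np.array([wpix2z(g,u,v,52)[:2] for v,u in np.argwhere(l==i)]).astype(np.float32);print(st[i],cv2.minAreaRect(pts),cv2.boxPoints(cv2.minAreaRect(pts)))
E
```

```text
(1, 1, -1, 1.5707963267948966) [0.092 0.172 0.171 0.149]
(1, -1, -1, 1.5707963267948966) [0.077 0.128 0.088 0.114]
(-1, 1, -1, 1.5707963267948966) [0.054 0.108 0.125 0.077]
(-1, -1, -1, 1.5707963267948966) [0. 0. 0. 0.]
1 1 [-16.05466241 653.17273157 381.15946034  57.68679994] [-51.2  19.4   1.4   7.2 -14.6  -1.3   5.8   3.5  -7.1  -4.6 -14.    7. ]
1 -1 [ 17.47775955 585.55629374 352.53528926  -4.69930315] [-53.2  18.7  -4.3   6.9 -18.2  -0.5   7.6   0.4   3.4   2.2 -13.7   1.3]
-1 1 [ 40.28529647 555.43209343 351.16269289 -24.44481237] [-27.6   8.8  -5.1 -11.   23.4  -0.1  -7.3  25.6   6.1 -12.9  23.5  -0.9]
-1 -1 [ -7.23073199 648.38569299 388.50713007  59.85917032] [-28.4  11.1   2.3  -7.7  21.4  -1.1  -5.9  23.   -8.  -19.2  17.    6.8]
[ 240    0   94   35 2207] ((349.4873046875, 259.36004638671875), (73.6113052368164, 27.650829315185547), 88.5396499633789) [[334.7284  222.9187 ]
 [362.37024 222.21399]
 [364.24622 295.8014 ]
 [336.60437 296.5061 ]]
[  332     0   308   114 10337] ((405.4568176269531, 475.00738525390625), (124.56351470947266, 351.6831970214844), 1.2573364973068237) [[339.33157 649.44   ]
 [347.04855 297.8415 ]
 [471.58206 300.57477]
 [463.86508 652.1733 ]]
[ 290  134   62  121 6036] ((509.8921813964844, 258.2181091308594), (50.98439407348633, 106.50965881347656), 78.8908462524414) [[452.72345 243.46466]
 [557.2373  222.9425 ]
 [567.0609  272.97156]
 [462.54706 293.4937 ]]
[ 541  297   86   98 3584] ((749.7411499023438, 557.9573364257812), (115.6165542602539, 144.26364135742188), 30.53598976135254) [[663.30164 590.714  ]
 [736.599   466.45828]
 [836.18066 525.2007 ]
 [762.8833  649.4564 ]]
```

Run:
```python
from fk import *
S=(-1,-1,-1,np.pi/2)
def fk2(q,L):
    h,a,a2,b,b2,e,y1,y2,y3,c=L
    A=R.from_euler('z',-q[0])*R.from_euler('y',q[1])*R.from_euler('z',-q[2]); p=np.array([0,0,h])+A.apply([a2,y1,a])
    A=A*R.from_euler('y',q[3]); p=p+A.apply([b2,y2,b]); A=A*R.from_euler('z',-q[4])*R.from_euler('y',q[5]);return p+A.apply([e,y3,c])
for x0 in ([200,400,0,400,0,0,0,0,0,150],[350,400,0,400,0,100,0,0,0,200]):
    x0=np.array(x0,float);w=np.array([.005,.005,.01,.005,.01,.01,.01,.01,.01,.01])
    r=least_squares(lambda x:np.concatenate([np.concatenate([fk2(q,x)-p for q,p,o in D]),(x-x0)*w]),x0)
    print(np.round(r.x,0),np.round(r.fun[:12],1))
```

```text
[213. 562.  -2. 383.   2.  -0. -12. -12.  -5. 156.] [-0.3 -0.3  0.2  0.6 -0.1 -0.4 -0.3 -0.   0.2  0.1  0.1 -0. ]
[283. 562.  -1. 383.   2.   0. -11. -11.  -6. 225.] [-0.3 -0.3  0.2  0.6  0.  -0.4 -0.2 -0.   0.2  0.1  0.1  0. ]
```

Call:
{"api": "send_rows", "payload": {
  "rows": [
    [[0,0,-1,0.1,0,0],[0,0,-2,0.2,0,0],[0,0,-3,0.3,0,0],[0,0,-3,0.4,0,0],[0,0,-3,0.5,0,0],[0,0,-3,0.5,0,0],[0,0,-3,0.5,0,0]]
  ]
}}

```text
clock: 9.55
eef_pos: [515.0, 251.9, 312.7]
tool_rot: [-2.642, -0.002, 2.962]
force: [0.2, -1.0, 0.7]
width: 20.2
gripper_force: 0.0
```

```bash
cat >> fk.py <<'E'
def fk2(q,L):
    h,a,a2,b,b2,e,y1,y2,y3,c=L
    A=R.from_euler('z',-q[0])*R.from_euler('y',q[1])*R.from_euler('z',-q[2]); p=np.array([0,0,h])+A.apply([a2,y1,a])
    A=A*R.from_euler('y',q[3]); p=p+A.apply([b2,y2,b]); A=A*R.from_euler('z',-q[4])*R.from_euler('y',q[5]);return p+A.apply([e,y3,c]),A*R.from_euler('z',-q[6]+np.pi/2)
X0=np.array([283,562,0,383,0,0,-10,-10,-5,225.])
W=np.array([.005,.005,.02,.005,.02,.02,.01,.01,.01,.01])
def fit(D):
    r=least_squares(lambda x:np.concatenate([np.concatenate([fk2(q,x)[0]-p for q,p,o in D]),(x-X0)*W]),X0);return r
E
cat > plan.py <<'E'
from fk import *
LO=np.array([-3.06,-.37,-1.25,.18,-1.1,.23,-2.94]);HI=np.array([3.06,2.12,1.32,2.47,4.24,1.98,2.94])
def ik(L,p,Rt,seeds=12,rng=np.random.default_rng(0),q0=None):
    best=None;mid=(LO+HI)/2
    for k in range(seeds):
        x0=rng.uniform(LO+.05,HI-.05) if q0 is None else q0
        f=lambda q:np.concatenate([(fk2(q,L)[0]-p)/10,(fk2(q,L)[1].inv()*Rt).as_rotvec()*20,((q-mid)/(HI-LO))**3*.3])
        r=least_squares(f,x0,bounds=(LO,HI));e=np.linalg.norm(r.fun[:6])
        if e<.5:
            mg=np.min(np.minimum(r.x-LO,HI-r.x)[[1,2,3,4,5,6]])
            if best is None or mg>best[0]:best=(mg,r.x,e)
        if q0 is not None:break
    return best
def rot(phi,up,tilt=0):  # tool z horizontal heading phi (tilted nose-down by tilt), tool y = up*vertical
    z=np.array([np.cos(phi)*np.cos(tilt),np.sin(phi)*np.cos(tilt),-np.sin(tilt)]);y=up*np.array([np.cos(phi)*np.sin(tilt),np.sin(phi)*np.sin(tilt),np.cos(tilt)])
    return R.from_matrix(np.c_[np.cross(y,z),y,z])
E
python3 - <<'E'
from plan import *
from h import ctrl
s=ctrl.read_state();D.append((s["qpos"],s["eef_pos"],s["tool_rot"]));print(s["qpos"],s["eef_pos"])
r=fit(D);L=r.x;print(np.round(L,0),np.round(r.fun[:15],1));np.save("L.npy",L)
for al in(-60,-45,-30,0,30,45,60):
  for up in(1,-1):
    o=[]
    for G,th,z in(((466,264),-.19,51),((490,-150),.092,41.5)):
        phi=th+np.radians(al);b=ik(L,np.array([G[0]-54*np.cos(phi),G[1]-54*np.sin(phi),z]),rot(phi,up));o.append(None if b is None else (round(b[0],2),np.round(b[1],2).tolist()))
    print(al,up,o)
E
```

```text
[-0.71784409  0.67209071  0.10110009  1.51219017  0.28153074  1.34208252
  0.64668361] [514.96675898 251.92298053 312.67257071]
[335. 562.  -1. 383.   3.  -1. -14. -14.   0. 276.] [ 0.  -0.1  0.2  0.5 -0.  -0.6 -0.2 -0.1  0.3  0.1  0.1 -0.1 -0.5  0.1
  0.2]
-60 1 [(np.float64(0.49), [-1.45, 1.63, 0.79, 1.38, 0.27, 1.39, -2.36]), (np.float64(0.22), [-0.77, 1.64, 0.33, 2.25, 1.67, 1.21, 2.4])]
-60 -1 [(np.float64(0.45), [-1.3, 1.5, 0.45, 1.38, 0.57, 1.53, 0.51]), (np.float64(0.22), [-0.62, 1.59, 0.17, 2.25, 1.67, 1.44, -0.7])]
-45 1 [(np.float64(0.45), [-1.61, 1.67, 0.84, 1.6, 0.33, 1.08, -2.41]), (np.float64(0.08), [-0.7, 1.79, 0.31, 2.39, 1.89, 1.52, 2.07])]
-45 -1 [(np.float64(0.54), [-1.3, 1.44, 0.27, 1.6, 0.87, 1.44, 0.26]), (np.float64(0.08), [-0.67, 1.78, 0.28, 2.39, 1.88, 1.57, -1.06])]
-30 1 [(np.float64(0.37), [-1.78, 1.75, 0.92, 1.81, 0.38, 0.74, -2.49]), (np.float64(0.0), [-0.8, 2.12, 0.54, 2.47, 2.02, 1.58, 1.62])]
-30 -1 [(np.float64(0.58), [-1.31, 1.41, 0.15, 1.81, 1.15, 1.4, -0.01]), (np.float64(0.0), [-0.8, 2.12, 0.54, 2.47, 2.02, 1.58, -1.52])]
0 1 [(np.float64(0.27),
[... 367 characters left out ...]
, 0.26, 2.4])]
30 -1 [(np.float64(0.02), [-1.46, 1.94, 0.47, 2.45, 2.06, 1.71, -1.32]), (np.float64(0.08), [1.66, 1.78, -0.93, 2.08, -1.02, 0.43, -0.02])]
45 1 [(np.float64(0.0), [0.35, 2.01, -0.75, 2.47, 4.03, 1.75, -1.65]), (np.float64(0.23), [1.61, 1.76, -1.02, 1.88, -0.33, 0.63, 2.4])]
45 -1 [(np.float64(0.0), [0.35, 2.01, -0.75, 2.47, 4.03, 1.76, 1.48]), (np.float64(0.35), [1.54, 1.68, -0.9, 1.88, -0.59, 0.69, -0.51])]
60 1 [(np.float64(0.07), [0.46, 1.81, -0.61, 2.4, 4.13, 1.4, -1.95]), (np.float64(0.32), [1.44, 1.66, -0.93, 1.68, -0.32, 0.97, 2.35])]
60 -1 [(np.float64(0.07), [0.39, 1.77, -0.55, 2.4, 4.15, 1.5, 1.14]), (np.float64(0.44), [1.37, 1.59, -0.81, 1.68, -0.48, 1.02, -0.64])]
```

Run:
```python
from h import *
d=ctrl.get_image("side")
for n,u,v in(("jaw1",322,203),("jaw2",324,221),("jaw3",337,204),("jaw4",338,222),("bodyR",357,216),("bodyRtop",357,208),("rodR",390,216),("wr_top",240,197),("wr_bot",223,234),("tape",531,280),("tableedge",385,180)):print(n,pix2z(d,u,v,3).round(0))
a=d["pixels"][170:260,200:400,::-1];cv2.imwrite("pics/c.png",cv2.resize(a,(800,360),interpolation=cv2.INTER_CUBIC))
```

```text
jaw1 [398. -81.   3.]
jaw2 [462. -80.   3.]
jaw3 [406. -40.   3.]
jaw4 [469. -43.   3.]
bodyR [453.  11.   3.]
bodyRtop [425.  14.   3.]
rodR [461. 100.   3.]
wr_top [ 356. -307.    3.]
wr_bot [ 482. -352.    3.]
tape [696. 422.   3.]
tableedge [329. 105.   3.]
```

View pics/c.png

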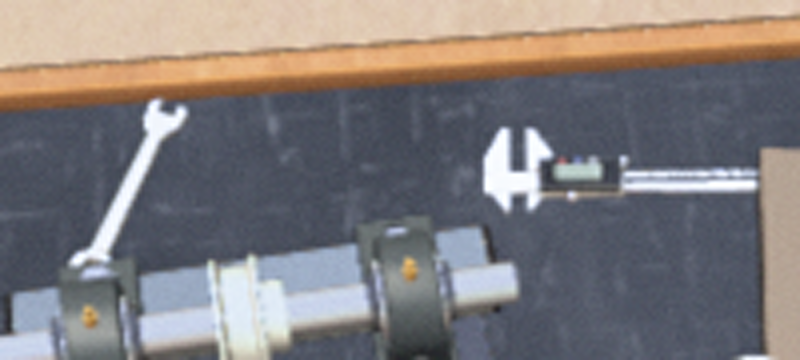

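Pinching the tail by its two long side edges, with the tool pointing down, keeps the arm clear of the table, the caliper and the wrench. I'll check that both poses are reachable.

Run:
```python
from plan import *
L=np.load("L.npy")
for G,th,z in(((466,265),-.19,101),((466,265),-.19,200),((491,-150),.092,91),((480,-150),.092,91),((470,-150),.092,91),((430,-155),.092,150)):
  for tilt in (0,.2):
    ps=np.pi+th
    Rt=R.from_euler('z',th)*R.from_euler('y',-tilt)*R.from_euler('z',np.pi)*R.from_euler('x',np.pi)
    b=ik(L,np.array([G[0],G[1],z]),Rt,seeds=8);print(G,z,tilt,Rt.as_matrix()[:,2].round(2),None if b is None else(b[0].round(2),b[1].round(2).tolist()))
```

```text
(466, 265) 101 0 [ 0.  0. -1.] (np.float64(0.4), [-0.15, 0.86, -0.66, 1.98, 0.91, 0.63, -0.04])
(466, 265) 101 0.2 [ 0.2  -0.04 -0.98] (np.float64(0.38), [-0.22, 0.85, -0.66, 2.09, 1.34, 0.64, -0.52])
(466, 265) 200 0 [ 0.  0. -1.] (np.float64(0.46), [-0.22, 0.65, -0.53, 1.93, 0.5, 0.69, 0.32])
(466, 265) 200 0.2 [ 0.2  -0.04 -0.98] (np.float64(0.42), [-0.24, 0.64, -0.61, 2.04, 0.94, 0.65, -0.14])
(491, -150) 91 0 [-0.  0. -1.] (np.float64(0.38), [0.69, 0.88, -0.69, 2.04, 1.02, 0.61, 0.93])
(491, -150) 91 0.2 [ 0.2   0.02 -0.98] (np.float64(0.3), [0.82, 0.91, -0.83, 2.17, 1.53, 0.55, 0.49])
(480, -150) 91 0 [-0.  0. -1.] (np.float64(0.38), [0.7, 0.88, -0.7, 2.07, 1.05, 0.61, 0.9])
(480, -150) 91 0.2 [ 0.2   0.02 -0.98] (np.float64(0.27), [0.83, 0.91, -0.83, 2.2, 1.56, 0.54, 0.46])
(470, -150) 91 0 [-0.  0. -1.] (np.float64(0.37), [0.72, 0.87, -0.71, 2.09, 1.08, 0.6, 0.87])
(470, -150) 91 0.2 [ 0.2   0.02 -0.98] (np.float64(0.24), [0.83, 0.9, -0.83, 2.23, 1.59, 0.54, 0.43])
(430, -155) 150 0 [-0.  0. -1.] (np.float64(0.3), [0.76, 0.72, -0.72, 2.17, 0.9, 0.58, 1.03])
(430, -155) 150 0.2 [ 0.2   0.02 -0.98] (np.float64(0.17), [0.92, 0.75, -0.88, 2.3, 1.4, 0.5, 0.58])
```

Call:
{"api": "send_rows", "payload": {
  "rows": [
    [[0,0,0,-0.1,0,0],[0,0,0,-0.2,0,0],[0,0,0,-0.3,0,0],[0,0,0,-0.4,0,0],[0,0,0,-0.5,0,0],[0,0,0,-0.5,0,0],[0,0,0,-0.5,0,0]]
  ],
  "grip": 60
}}

```text
clock: 10.3
eef_pos: [515.8, 250.5, 314.5]
tool_rot: [-3.141, 0.001, 2.958]
force: [-0.2, -0.2, 0.5]
width: 65.5
gripper_force: 0.0
```

```bash
cat >> h.py <<'E'
def shim(d,z=52):
    im=d["pixels"].astype(int);m=((im[...,2]-im[...,0]>8)&(im[...,2]>190)).astype(np.uint8)
    n,l,st,c=cv2.connectedComponentsWithStats(m)
    for i in range(1,n):
        if st[i][4]>1500:
            p=np.array([wpix2z(d,u,v,z)[:2] for v,u in np.argwhere(l==i)]).astype(np.float32);r=cv2.minAreaRect(p)
            if 40<min(r[1])<62: print(np.round(r[0],1),np.round(r[1],1),round(r[2],1));print(cv2.boxPoints(r).round(1).tolist())
E
python3 - <<'E'
from h import *
for k in range(2):
    s,d=wcam(f"pics/w5{k}.png");print(s["eef_pos"],s["tool_rot"]);shim(d)
E
```

```text
[515.78018863 250.48489554 314.50567246] [-3.14082488e+00  7.01250969e-04  2.95819246e+00]
[502.6 255.8] [ 50.3 103.1] 79.4
[[447.29998779296875, 240.5], [548.7000122070312, 221.60000610351562], [557.9000244140625, 271.1000061035156], [456.6000061035156, 290.0]]
[515.66234574 251.63279966 314.23253893] [-3.14094909e+00  4.49319027e-04  2.96012193e+00]
[502.9 255.7] [ 50.2 103.2] 78.9
[[447.5, 241.0], [548.7000122070312, 221.1999969482422], [558.2999877929688, 270.3999938964844], [457.1000061035156, 290.20001220703125]]
```

Call:
{"api": "send_rows", "payload": {
  "rows": [
    [[2.5,0.1,1,0,0,0.005],[4.5,0.2,4,0,0,0.01],[5.4,0.2,8,0,0,0.01],[5.4,0.2,12,0,0,0.01],[5.4,0.2,15,0,0,0.01],[5.4,0.2,17,0,0,0.01],[5.4,0.2,18,0,0,0.01],[5.4,0.2,18,0,0,0.01],[5.4,0.2,18,0,0,0.01]]
  ]
}}

```text
clock: 11.3
eef_pos: [463.1, 264.3, 134.3]
tool_rot: [3.141, 0.001, 2.952]
force: [0.9, -0.2, 0.4]
width: 65.4
gripper_force: 0.0
```

Run:
```python
from h import *
s,d=wcam("pics/w6.png");print(s["eef_pos"],s["tool_rot"],s["width"],s["qpos"])
```

```text
[463.09626246 264.27544286 134.28824862] [3.14104795e+00 6.91065554e-04 2.95160931e+00] 65.38870176760753 [-0.54727375  0.7190419  -0.03636569  1.97845979  0.05595962  0.44415022
  0.75565237]
```

View pics/w6.png

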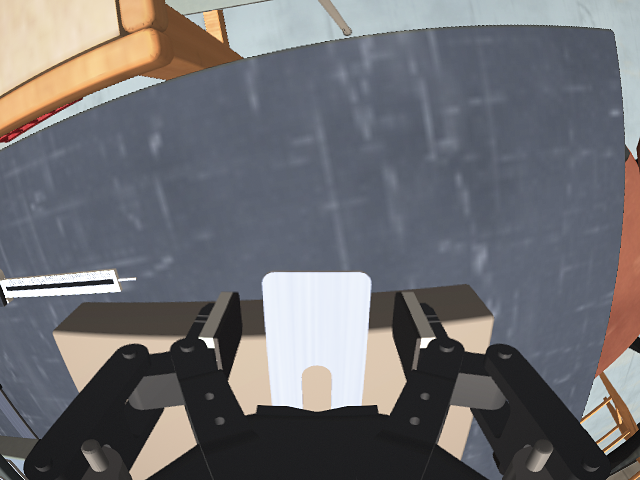

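The shim's tail, at columns 262–372, sits centred between the open fingers at columns 240 and 393, all clear of the plate edge. Descending around the tail.

Call:
{"api": "send_rows", "payload": {
  "rows": [
    [[0,0,0.4,0,0,0],[0,0,0.9,0,0,0],[0,0,1.4,0,0,0],[0,0,1.9,0,0,0],[0,0,2.4,0,0,0],[0,0,2.9,0,0,0],[0,0,3.2,0,0,0],[0,0,3.3,0,0,0],[0,0,3.3,0,0,0]]
  ]
}}

```text
clock: 12.25
eef_pos: [462.7, 263.5, 100.6]
tool_rot: [-3.141, -0.0, 2.951]
force: [0.1, 0.7, -0.2]
width: 65.3
gripper_force: 0.0
```

Run:
```python
from h import *
s,T=wrist_pose();print(s["eef_pos"],s["tool_rot"],s["qpos"].round(3),s["force"])
```

```text
[462.71307635 263.51503597 100.63446034] [-3.14144444e+00 -1.92267763e-04  2.95083006e+00] [-0.55   0.779 -0.031  1.99   0.06   0.374  0.752] [ 0.07117286  0.72281617 -0.19821915]
```

Run:
```python
from plan import *
L=np.load("L.npy")
for tilt in(0,.1,.15,.2,.25):
  for G,z in(((421,-157),93),((450,-155),93),((491,-150),91)):
    Rt=R.from_euler('z',.092)*R.from_euler('y',tilt)*R.from_euler('z',np.pi)*R.from_euler('x',np.pi)
    f=lambda q:np.concatenate([(fk2(q,L)[0]-G_)/1,(fk2(q,L)[1].inv()*Rt).as_rotvec()*200,[(q[2]+.03)*5]]);G_=np.array([*G,z])
    r=least_squares(f,[.3,.8,-.03,2,.06,.4,1.3]);print(tilt,G,Rt.as_matrix()[:,2].round(2),r.x.round(2),round(r.cost,3))
```

```text
0 (421, -157) [-0.  0. -1.] [ 0.31  0.75 -0.03  2.21  0.11  0.18  1.84] 0.0
0 (450, -155) [-0.  0. -1.] [ 0.29  0.76 -0.03  2.14  0.09  0.24  1.85] 0.0
0 (491, -150) [-0.  0. -1.] [ 0.26  0.79 -0.03  2.04  0.07  0.31  1.84] 0.0
0.1 (421, -157) [-0.1  -0.01 -1.  ] [ 0.29  0.76 -0.03  2.15  0.17  0.33  1.77] 0.0
0.1 (450, -155) [-0.1  -0.01 -1.  ] [ 0.27  0.78 -0.03  2.07  0.15  0.39  1.78] 0.0
0.1 (491, -150) [-0.1  -0.01 -1.  ] [ 0.24  0.81 -0.03  1.97  0.12  0.46  1.78] 0.0
0.15 (421, -157) [-0.15 -0.01 -0.99] [ 0.28  0.77 -0.03  2.11  0.19  0.4   1.75] 0.0
0.15 (450, -155) [-0.15 -0.01 -0.99] [ 0.26  0.79 -0.03  2.04  0.16  0.46  1.76] 0.0
0.15 (491, -150) [-0.15 -0.01 -0.99] [ 0.24  0.82 -0.03  1.94  0.13  0.53  1.76] 0.0
0.2 (421, -157) [-0.2  -0.02 -0.98] [ 0.27  0.79 -0.03  2.08  0.19  0.47  1.73] 0.0
0.2 (450, -155) [-0.2  -0.02 -0.98] [ 0.26  0.8  -0.03  2.01  0.17  0.53  1.74] 0.0
0.2 (491, -150) [-0.2  -0.02 -0.98] [ 0.23  0.83 -0.03  1.9   0.14  0.6   1.74] 0.0
0.25 (421, -157) [-0.25 -0.02 -0.97] [ 0.26  0.8  -0.03  2.05  0.2   0.54  1.72] 0.0
0.25 (450, -155) [-0.25 -0.02 -0.97] [ 0.25  0.81 -0.03  1.97  0.18  0.6   1.73] 0.0
0.25 (491, -150) [-0.25 -0.02 -0.97] [ 0.22  0.85 -0.03  1.87  0.15  0.67  1.73] 0.0
```

Call:
{"api": "send_rows", "payload": {
  "rows": [
    [[-0.25,0,0,0,0.05,0],[-0.5,0,0,0,0.1,0],[-0.5,0,0,0,0.1,0]]
  ]
}}

```text
clock: 12.55
eef_pos: [469.6, 261.9, 100.9]
tool_rot: [3.14, -0.099, 2.948]
force: [0.3, -0.1, -0.5]
width: 65.4
gripper_force: 0.0
```

Call:
{"api": "send_rows", "payload": {
  "rows": [
    [[0,0,0,0,0,0],[0,0,0,0,0,0],[0,0,0,0,0,0],[0,0,0,0,0,0],[0,0,0,0,0,0]]
  ],
  "grip": 255
}}

```text
clock: 13.05
eef_pos: [467.3, 262.8, 101.0]
tool_rot: [-3.141, -0.1, 2.951]
force: [-1.9, -1.7, 2.0]
width: 47.1
gripper_force: 61.2
```

Call:
{"api": "send_rows", "payload": {
  "rows": [
    [[0,0,-0.1,0,0,0],[0,0,-0.3,0,0,0],[0,0,-0.8,0,0,0],[0,0,-1.5,0,0,0],[0,0,-2.5,0,0,0],[0,0,-3.5,0,0,0],[0,0,-4,0,0,0],[0,0,-4,0,0,0]]
  ]
}}

```text
clock: 13.85
eef_pos: [472.2, 262.1, 141.7]
tool_rot: [3.14, -0.098, 2.951]
force: [-0.2, -0.4, -1.1]
width: 47.2
gripper_force: 61.6
```

Run:
```python
from h import *
s,d=wcam("pics/w7.png");print(s["eef_pos"],s["tool_rot"],s["width"],s["gripper_force"])
sd=ctrl.get_image("side");a=sd["pixels"][185:275,390:500,::-1]
sc=ctrl.get_image("scene");b=sc["pixels"][240:420,130:330,::-1]
p=np.hstack([cv2.resize(d["pixels"][150:,120:520,::-1],(400,330)),cv2.resize(a,(400,330),interpolation=cv2.INTER_CUBIC)]);cv2.imwrite("pics/m.png",p)
```

```text
[472.21855437 262.06837129 141.73594866] [ 3.14023453 -0.09834703  2.95068999] 47.17108142968024 61.55779525637627
```

View pics/m.png

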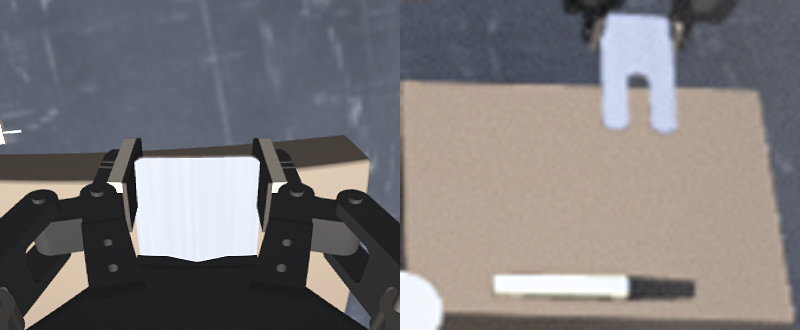

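Run:
```python
from h import *
s,T=wrist_pose();d=ctrl.get_image("wrist");d["E"]=T@np.array(d["mount"]);sd=ctrl.get_image("side")
th=-.19;z=T[2,3]-50
G=(T@[0,0,50,1])[:3];print("G",G)
O=G+41*np.array([np.cos(th),np.sin(th),0])
for pit in(-.1,0,.1):
    P=lambda x,y:G+(x+41)*np.array([np.cos(th)*np.cos(pit),np.sin(th)*np.cos(pit),np.sin(pit)])+y*np.array([-np.sin(th),np.cos(th),0])
    print(pit,"tail in wrist",[np.round(wproj(d,P(-52,y)),1) for y in(-25,25)],"slot/leg in side",[np.round(proj(sd,P(52,y)),1) for y in(-16,16)],np.round(proj(sd,P(1,0)),1),"tail",np.round(proj(sd,P(-52,0)),1))
```

```text
G [466.50429496 262.65540694  90.75744294]
-0.1 tail in wrist [array([251.2, 306.9]), array([385.2, 306.7])] slot/leg in side [array([448.4, 221.7]), array([461.2, 222.7])] [454.7 205.6] tail [454.7 188.8]
0 tail in wrist [array([251.7, 305.5]), array([384.7, 305.4])] slot/leg in side [array([449. , 219.6]), array([461.8, 220.6])] [455.  204.6] tail [454.6 189.1]
0.1 tail in wrist [array([252.2, 304.5]), array([384.2, 304.4])] slot/leg in side [array([449.6, 217.2]), array([462.5, 218.2])] [455.3 203.5] tail [454.5 189.4]
```

The shim is held level. I'll carry it high to the stand and look at the foot from above.

Call:
{"api": "send_rows", "payload": {
  "rows": [
    [[0,-0.2,-1.5,0,0,0],[0,-0.8,-3.5,0,0,0],[0,-2,-6,0,0,0],[-0.5,-4,-8,0,0,0],[-1.3,-7,-9.5,0,0,0],[-2.2,-10,-10.5,0,0,0],[-3.2,-13,-10.5,0,0,0],[-4,-16,-10.5,0,0,0],[-4.5,-18.3,-10.5,0,0,0],[-4.7,-19.3,-10.5,0,0,0]]
  ]
}}

```text
clock: 15.1
eef_pos: [491.0, 58.7, 240.0]
tool_rot: [-3.14, -0.101, 2.947]
force: [0.1, 0.4, -1.1]
width: 47.3
gripper_force: 61.7
```

Call:
{"api": "send_rows", "payload": {
  "rows": [
    [[-0.5,-1.5,-0.3,0.002,0,-0.02],[-2,-4,-0.7,0.005,0,-0.05],[-4,-6.5,-1.1,0.008,0,-0.09],[-6,-9,-1.6,0.012,0,-0.13],[-8.5,-11.5,-2.1,0.016,0,-0.17],[-10.8,-14,-2.6,0.02,0,-0.21],[-12.8,-16.3,-3,0.024,0,-0.24],[-14,-17.6,-3.2,0.027,0,-0.27],[-14.5,-18.3,-3.3,0.028,0,-0.282],[-14.5,-18.3,-3.3,0.028,0,-0.282]]
  ]
}}

```text
clock: 16.1
eef_pos: [601.4, -146.3, 258.2]
tool_rot: [3.141, -0.101, -3.05]
force: [-0.7, -0.2, -1.1]
width: 47.3
gripper_force: 61.7
```

Call:
{"api": "send_rows", "payload": {
  "rows": [
    [[0,0,0,0,0,0],[0,0,0,0,0,0],[0,0,0,0,0,0]]
  ]
}}

```text
clock: 16.4
eef_pos: [601.1, -144.9, 258.8]
tool_rot: [3.141, -0.1, -3.047]
force: [0.3, -0.2, -0.7]
width: 47.4
gripper_force: 61.7
```

Run:
```python
from h import *
s,d=wcam("pics/w8.png");print(s["eef_pos"],s["tool_rot"],s["width"],s["gripper_force"],s["qpos"].round(2))
for x,y in((0,0),(-24,60),(-24,-60),(24,60),(-24,25),(-24,-25)):
    c,k=np.cos(.092),np.sin(.092);print(x,y,np.round(wproj(d,[538.2+c*x-k*y,-145.9+k*x+c*y,40])))
cv2.imwrite("pics/w8v.png",cv2.resize(d["pixels"][:,80:560,::-1],(600,600),interpolation=cv2.INTER_CUBIC))
```

```text
[ 601.14045224 -144.90483638  258.84048102] [ 3.140714   -0.10021878 -3.04744358] 47.37383747344202 61.68030068278313 [ 0.28  0.67 -0.17  1.58  0.15  1.    1.72]
0 0 [324. 164.]
-24 60 [398. 135.]
-24 -60 [248. 134.]
24 60 [397. 194.]
-24 25 [355. 134.]
-24 -25 [292. 134.]
```

View pics/w8v.png

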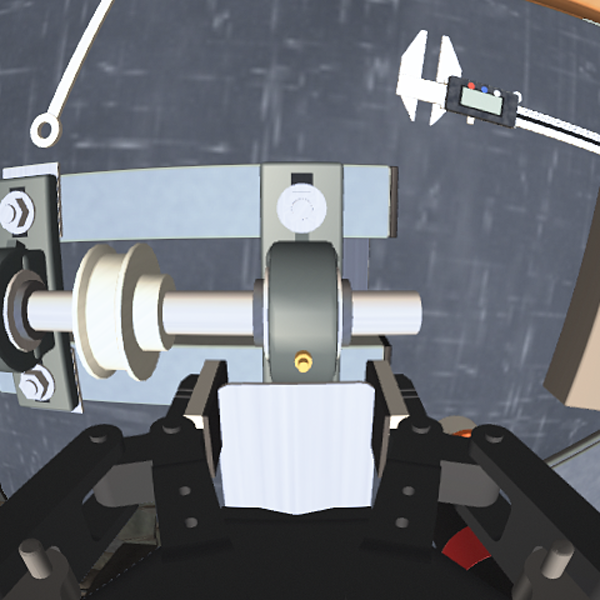

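The wrist view puts the foot's stud washer at (302, 208), the foot's edges at x = 262 and 342, and the shim's tail edge at x = 219–374. Rail corners are at (391, 167) and (390, 236). I'll compute the alignment.

Run:
```python
from h import *
s,d=wcam("pics/w9.png");print(s["eef_pos"],s["tool_rot"])
P=lambda x,y,z:wpix2z(d,80+x/1.25,y/1.25,z)
for n,x,y,z in(("railF_R",391,167,40),("railB_R",390,236,40),("railF_L",62,176,40),("railB_L",62,240,40),("footL",262,164,60),("footR",342,165,60),("footR44",342,165,45),("nut",302,208,75),("nut",302,208,65),("gR",391,170,40)):print(n,z,P(x,y,z).round(1))
Ti=np.linalg.inv(d["E"]@np.linalg.inv(np.array(d["mount"])))
for n,x,y,z in(("nut",302,208,70),("footm",302,165,60)):print(n,(Ti@[*P(x,y,z),1])[:3].round(1))
zt=(np.linalg.inv(Ti)@[11,0,50,1])[2]
for x in(219,374,296.5):print("tail",(Ti@[*P(x,384,zt),1])[:3].round(1))
```

```text
[ 601.21401332 -145.15719082  258.87480844] [ 3.1409294  -0.10007897 -3.04771585]
railF_R 40 [508.2 -93.3  40. ]
railB_R 40 [552.8 -89.   40. ]
railF_L 40 [ 529.2 -314.5   40. ]
railB_L 40 [ 573.9 -312.6   40. ]
footL 60 [ 515.9 -173.8   60. ]
footR 60 [ 512.  -126.8   60. ]
footR44 45 [ 511.1 -125.4   45. ]
nut 75 [ 539.3 -148.1   75. ]
nut 65 [ 539.7 -147.9   65. ]
gR 40 [510.2 -93.1  40. ]
nut [ 42.5   2.8 194.1]
footm [ 66.6   2.9 206.6]
tail [ 11.1 -23.5  50. ]
tail [11.1 22.7 50. ]
tail [11.3 -0.4 50. ]
```

Call:
{"api": "send_rows", "payload": {
  "rows": [
    [[2,0.1,0.2,0,0,0],[5,0.2,0.5,0,0,0],[9,0.3,0.9,0,0,0],[12.8,0.3,2.3,0,0,0],[16,0.3,5.6,0,0,0],[17.3,0.3,9.8,0,0,0],[17.5,0.32,12.8,0,0,0],[17.4,0.32,13.8,0,0,0],[17.4,0.32,13.8,0,0,0],[17.4,0.32,13.8,0,0,0]]
  ]
}}

```text
clock: 17.5
eef_pos: [416.4, -160.2, 139.6]
tool_rot: [-3.141, -0.098, -3.048]
force: [0.2, -0.3, -0.1]
width: 47.2
gripper_force: 61.8
```

Run:
```python
from h import *
for k in range(2):
    s,T=wrist_pose();sd=ctrl.get_image("side");print(s["eef_pos"],s["tool_rot"],s["force"].round(1),s["qpos"].round(2))
p=s["eef_pos"];u=np.array([.9956,.0935]);q=p[:2]-[537.6,-148];print("along",q@u,"lat",q@[-.0935,.9956])
cv2.imwrite("pics/s9.png",cv2.resize(sd["pixels"][190:270,250:370,::-1],(720,480),interpolation=cv2.INTER_CUBIC))
```

```text
[ 416.42809077 -160.23099936  139.55882013] [-3.14127889 -0.09783656 -3.04846516] [ 0.2 -0.3 -0.1] [ 0.36  0.66 -0.11  2.14  0.24  0.44  1.71]
[ 416.52873184 -160.27245583  139.83796692] [-3.14103427 -0.09718196 -3.04851468] [ 0.2 -0.8 -1.5] [ 0.36  0.66 -0.11  2.14  0.24  0.44  1.71]
along -121.68602919819935 lat -0.8982934520635357
```

Call:
{"api": "send_rows", "payload": {
  "rows": [
    [[-0.1,0.05,1,0,0,0],[-0.2,0.05,2.2,0,0,0],[-0.35,0.05,3.4,0,0,0],[-0.43,0.05,4.2,0,0,0],[-0.47,0.05,4.6,0,0,0],[-0.47,0.05,4.73,0,0,0],[-0.47,0.05,4.73,0,0,0],[-0.47,0.05,4.73,0,0,0]]
  ]
}}

```text
clock: 18.4
eef_pos: [415.0, -159.8, 91.5]
tool_rot: [3.141, -0.1, -3.049]
force: [-0.5, 0.4, -0.9]
width: 47.0
gripper_force: 61.8
```

```bash
cat > st.py <<'E'
from h import *
o=[]
for k in range(3):
    s,T=wrist_pose();sd=ctrl.get_image("side");o.append(np.r_[s["eef_pos"],s["tool_rot"],s["force"]])
m=np.mean(o,0);print(m.round(2),s["qpos"].round(2),s["width"],s["clock"])
u=np.array([.9956,.0935]);q=m[:2]-[537.6,-148];print("along",(q@u).round(2),"lat",(q@[-.0935,.9956]).round(2))
cv2.imwrite("pics/s9.png",cv2.resize(sd["pixels"][190:270,250:370,::-1],(720,480),interpolation=cv2.INTER_CUBIC))
E
python3 st.py
```

```text
[ 4.1508e+02 -1.5981e+02  9.1530e+01  3.1400e+00 -1.0000e-01 -3.0500e+00
  1.4000e-01  3.8000e-01 -1.0500e+00] [ 0.33  0.76 -0.07  2.16  0.27  0.32  1.68] 46.817885684111474 18.5
along -123.09 lat -0.31
```

View pics/s9.png

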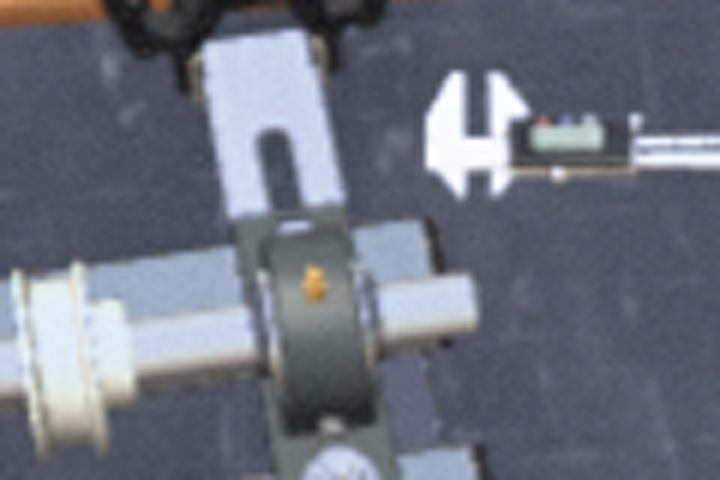

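The shim is aligned just in front of the foot. Advancing slowly and watching the force.

Call:
{"api": "send_rows", "payload": {
  "rows": [
    [[-0.05,0,-0.05,0,0,0],[-0.2,0,-0.07,0,0,0],[-0.4,0,-0.09,0,0,0],[-0.6,0,-0.11,0,0,0],[-0.8,0,-0.13,0,0,0],[-0.9,0,-0.14,0,0,0],[-1,0,-0.15,0,0,0],[-1.1,0,-0.16,0,0,0],[-1.2,0,-0.17,0,0,0],[-1.3,0,-0.18,0,0,0]]
  ]
}}

```text
clock: 19.55
eef_pos: [427.9, -158.6, 91.7]
tool_rot: [3.141, -0.1, -3.049]
force: [-0.3, -0.8, -0.0]
width: 47.5
gripper_force: 61.8
```

Call:
{"api": "send_rows", "payload": {
  "rows": [
    [[-0.05,0,-0.005,0,0,0],[-0.1,0,-0.01,0,0,0],[-0.15,0,-0.015,0,0,0],[-0.2,0,-0.02,0,0,0],[-0.25,0,-0.025,0,0,0],[-0.3,0,-0.03,0,0,0],[-0.35,0,-0.035,0,0,0],[-0.4,0,-0.04,0,0,0],[-0.45,0,-0.045,0,0,0],[-0.5,0,-0.05,0,0,0]]
  ]
}}

```text
clock: 20.55
eef_pos: [433.0, -158.1, 91.7]
tool_rot: [3.141, -0.1, -3.049]
force: [-0.1, -0.1, -0.6]
width: 47.3
gripper_force: 61.8
```

Call:
{"api": "send_rows", "payload": {
  "rows": [
    [[-0.1,0,-0.01,0,0,0],[-0.2,0,-0.02,0,0,0],[-0.3,0,-0.03,0,0,0],[-0.4,0,-0.04,0,0,0],[-0.5,0,-0.05,0,0,0],[-0.6,0,-0.06,0,0,0],[-0.7,0,-0.07,0,0,0],[-0.8,0,-0.08,0,0,0],[-0.9,0,-0.09,0,0,0],[-1,0,-0.1,0,0,0]]
  ]
}}

```text
clock: 21.55
eef_pos: [443.0, -157.1, 91.7]
tool_rot: [3.141, -0.1, -3.049]
force: [-0.1, -0.4, -0.8]
width: 47.6
gripper_force: 61.8
```

Call:
{"api": "send_rows", "payload": {
  "rows": [
    [[-0.08,0,-0.008,0,0,0],[-0.16,0,-0.016,0,0,0],[-0.24,0,-0.024,0,0,0],[-0.32,0,-0.032,0,0,0],[-0.4,0,-0.04,0,0,0],[-0.48,0,-0.048,0,0,0],[-0.56,0,-0.056,0,0,0],[-0.64,0,-0.064,0,0,0],[-0.72,0,-0.072,0,0,0],[-0.8,0,-0.08,0,0,0]]
  ]
}}

```text
clock: 22.55
eef_pos: [451.0, -156.4, 91.8]
tool_rot: [3.141, -0.1, -3.049]
force: [-0.3, -0.2, -0.3]
width: 47.1
gripper_force: 61.8
```

```bash
python3 st.py
```

```text
[ 4.5112e+02 -1.5636e+02  9.1750e+01  3.1400e+00 -1.0000e-01 -3.0500e+00
 -3.1000e-01 -6.0000e-02 -3.7000e-01] [ 0.32  0.78 -0.09  2.07  0.25  0.4   1.67] 47.13184551011091 22.65
along -86.89 lat -0.24
```

Call:
{"api": "send_rows", "payload": {
  "rows": [
    [[-0.1,0,-0.01,0,0,0],[-0.2,0,-0.02,0,0,0],[-0.3,0,-0.03,0,0,0],[-0.4,0,-0.04,0,0,0],[-0.5,0,-0.05,0,0,0],[-0.6,0,-0.06,0,0,0],[-0.7,0,-0.07,0,0,0],[-0.8,0,-0.08,0,0,0],[-0.9,0,-0.09,0,0,0],[-1,0,-0.1,0,0,0]]
  ]
}}

```text
clock: 23.7
eef_pos: [461.0, -155.4, 91.7]
tool_rot: [3.141, -0.1, -3.049]
force: [0.5, -0.6, -0.8]
width: 46.9
gripper_force: 61.8
```

Call:
{"api": "send_rows", "payload": {
  "rows": [
    [[-0.1,0,-0.01,0,0,0],[-0.2,0,-0.02,0,0,0],[-0.3,0,-0.03,0,0,0],[-0.4,0,-0.04,0,0,0],[-0.5,0,-0.05,0,0,0],[-0.6,0,-0.06,0,0,0],[-0.7,0,-0.07,0,0,0],[-0.8,0,-0.08,0,0,0],[-0.9,0,-0.09,0,0,0],[-1,0,-0.1,0,0,0]]
  ]
}}

```text
clock: 24.7
eef_pos: [471.1, -154.5, 91.7]
tool_rot: [3.141, -0.1, -3.049]
force: [-0.1, -0.7, -0.7]
width: 46.9
gripper_force: 61.8
```

Call:
{"api": "send_rows", "payload": {
  "rows": [
    [[-0.1,0,-0.01,0,0,0],[-0.2,0,-0.02,0,0,0],[-0.3,0,-0.03,0,0,0],[-0.4,0,-0.04,0,0,0],[-0.45,0,-0.045,0,0,0],[-0.5,0,-0.05,0,0,0],[-0.55,0,-0.055,0,0,0],[-0.6,0,-0.06,0,0,0],[-0.65,0,-0.065,0,0,0],[-0.7,0,-0.07,0,0,0]]
  ]
}}

```text
clock: 25.7
eef_pos: [478.0, -153.9, 91.7]
tool_rot: [3.141, -0.1, -3.049]
force: [0.7, 0.5, -0.6]
width: 46.8
gripper_force: 61.8
```

Call:
{"api": "send_rows", "payload": {
  "rows": [
    [[-0.08,0,-0.008,0,0,0],[-0.16,0,-0.016,0,0,0],[-0.24,0,-0.024,0,0,0],[-0.32,0,-0.032,0,0,0],[-0.4,0,-0.04,0,0,0],[-0.47,0,-0.047,0,0,0],[-0.53,0,-0.053,0,0,0],[-0.58,0,-0.058,0,0,0],[-0.62,0,-0.062,0,0,0],[-0.65,0,-0.065,0,0,0]]
  ]
}}

```text
clock: 26.7
eef_pos: [484.5, -153.3, 91.7]
tool_rot: [3.141, -0.1, -3.049]
force: [0.1, -0.4, 0.1]
width: 47.1
gripper_force: 61.8
```

Call:
{"api": "send_rows", "payload": {
  "rows": [
    [[-0.04,0,-0.004,0,0,0],[-0.08,0,-0.008,0,0,0],[-0.12,0,-0.012,0,0,0],[-0.16,0,-0.016,0,0,0],[-0.2,0,-0.02,0,0,0],[-0.24,0,-0.024,0,0,0],[-0.27,0,-0.027,0,0,0],[-0.3,0,-0.03,0,0,0]]
  ]
}}

```text
clock: 27.5
eef_pos: [487.5, -153.0, 91.8]
tool_rot: [3.141, -0.1, -3.049]
force: [0.5, -0.0, 0.1]
width: 47.3
gripper_force: 61.8
```

Call:
{"api": "send_rows", "payload": {
  "rows": [
    [[-0.03,0,-0.003,0,0,0],[-0.06,0,-0.006,0,0,0],[-0.09,0,-0.009,0,0,0],[-0.12,0,-0.012,0,0,0],[-0.15,0,-0.015,0,0,0],[-0.18,0,-0.018,0,0,0],[-0.2,0,-0.02,0,0,0]]
  ]
}}

```text
clock: 28.2
eef_pos: [489.5, -152.8, 91.7]
tool_rot: [3.141, -0.1, -3.049]
force: [-0.9, -0.4, -0.4]
width: 47.3
gripper_force: 61.8
```

Call:
{"api": "send_rows", "payload": {
  "rows": [
    [[-0.03,0,-0.003,0,0,0],[-0.06,0,-0.006,0,0,0],[-0.09,0,-0.009,0,0,0],[-0.12,0,-0.012,0,0,0]]
  ]
}}

```text
clock: 28.6
eef_pos: [490.7, -152.7, 91.7]
tool_rot: [3.141, -0.1, -3.049]
force: [0.4, 0.7, -0.7]
width: 47.4
gripper_force: 61.8
```

Call:
{"api": "send_rows", "payload": {
  "rows": [
    [[-0.03,0,-0.003,0,0,0],[-0.06,0,-0.006,0,0,0],[-0.08,0,-0.008,0,0,0]]
  ]
}}

```text
clock: 28.9
eef_pos: [491.5, -152.6, 91.7]
tool_rot: [3.141, -0.1, -3.049]
force: [1.3, 0.8, -0.7]
width: 47.0
gripper_force: 61.8
```

Call:
{"api": "send_rows", "payload": {
  "rows": [
    [[-0.03,0,-0.003,0,0,0],[-0.06,0,-0.006,0,0,0],[-0.08,0,-0.008,0,0,0]]
  ]
}}

```text
clock: 29.2
eef_pos: [492.3, -152.5, 91.7]
tool_rot: [3.141, -0.1, -3.049]
force: [0.3, -0.1, -0.2]
width: 47.1
gripper_force: 61.8
```

Call:
{"api": "send_rows", "payload": {
  "rows": [
    [[-0.02,0,-0.002,0,0,0],[-0.04,0,-0.004,0,0,0],[-0.06,0,-0.006,0,0,0]]
  ]
}}

```text
clock: 29.5
eef_pos: [492.9, -152.5, 91.7]
tool_rot: [3.141, -0.1, -3.049]
force: [-0.5, -0.1, -0.2]
width: 47.5
gripper_force: 61.8
```

Call:
{"api": "send_rows", "payload": {
  "rows": [
    [[-0.03,0,-0.003,0,0,0],[-0.06,0,-0.006,0,0,0],[-0.08,0,-0.008,0,0,0]]
  ]
}}

```text
clock: 29.8
eef_pos: [493.7, -152.4, 91.7]
tool_rot: [3.141, -0.1, -3.049]
force: [-0.5, -0.1, -0.8]
width: 47.4
gripper_force: 61.8
```

Call:
{"api": "send_rows", "payload": {
  "rows": [
    [[-0.02,0,-0.002,0,0,0],[-0.04,0,-0.004,0,0,0],[-0.06,0,-0.006,0,0,0]]
  ]
}}

```text
clock: 30.1
eef_pos: [494.3, -152.4, 91.7]
tool_rot: [3.141, -0.1, -3.049]
force: [-0.6, 0.0, -0.9]
width: 47.3
gripper_force: 61.8
```

Call:
{"api": "send_rows", "payload": {
  "rows": [
    [[-0.02,0,-0.002,0,0,0],[-0.04,0,-0.004,0,0,0],[-0.06,0,-0.006,0,0,0]]
  ]
}}

```text
clock: 30.4
eef_pos: [494.9, -152.3, 91.7]
tool_rot: [3.141, -0.1, -3.049]
force: [-0.0, 0.9, 0.2]
width: 46.9
gripper_force: 61.8
```

Call:
{"api": "send_rows", "payload": {
  "rows": [
    [[-0.02,0,-0.002,0,0,0],[-0.04,0,-0.004,0,0,0],[-0.05,0,-0.005,0,0,0]]
  ]
}}

```text
clock: 30.7
eef_pos: [495.4, -152.3, 91.7]
tool_rot: [3.141, -0.1, -3.049]
force: [-0.2, -0.4, -1.1]
width: 47.1
gripper_force: 61.8
```

Call:
{"api": "send_rows", "payload": {
  "rows": [
    [[-0.02,0,-0.002,0,0,0],[-0.04,0,-0.004,0,0,0],[-0.06,0,-0.006,0,0,0]]
  ]
}}

```text
clock: 31.0
eef_pos: [496.0, -152.2, 91.7]
tool_rot: [3.141, -0.1, -3.049]
force: [0.8, 0.5, -0.9]
width: 47.3
gripper_force: 61.8
```

Call:
{"api": "send_rows", "payload": {
  "rows": [
    [[-0.02,0,-0.002,0,0,0],[-0.04,0,-0.004,0,0,0],[-0.05,0,-0.005,0,0,0]]
  ]
}}

```text
clock: 31.3
eef_pos: [496.5, -152.2, 91.7]
tool_rot: [3.141, -0.1, -3.049]
force: [0.0, 0.2, 0.4]
width: 47.0
gripper_force: 61.8
```

Call:
{"api": "send_rows", "payload": {
  "rows": [
    [[-0.02,0,-0.002,0,0,0],[-0.04,0,-0.004,0,0,0],[-0.06,0,-0.006,0,0,0]]
  ]
}}

```text
clock: 31.6
eef_pos: [496.8, -152.1, 91.7]
tool_rot: [3.141, -0.101, -3.049]
force: [-0.8, 0.2, -0.4]
width: 47.2
gripper_force: 61.8
```

Call:
{"api": "send_rows", "payload": {
  "rows": [
    [[-0.02,0,-0.002,0,0,0],[-0.04,0,-0.004,0,0,0],[-0.05,0,-0.005,0,0,0]]
  ]
}}

```text
clock: 31.9
eef_pos: [497.0, -152.1, 91.6]
tool_rot: [3.141, -0.101, -3.049]
force: [-2.5, -0.1, -0.2]
width: 47.3
gripper_force: 61.9
```

Call:
{"api": "send_rows", "payload": {
  "rows": [
    [[-0.02,0,-0.002,0,0,0],[-0.04,0,-0.004,0,0,0],[-0.04,0,-0.004,0,0,0],[-0.04,0,-0.004,0,0,0]]
  ]
}}

```text
clock: 32.3
eef_pos: [497.2, -152.1, 91.6]
tool_rot: [3.141, -0.102, -3.049]
force: [-3.6, -0.3, -0.2]
width: 47.2
gripper_force: 61.9
```

Call:
{"api": "send_rows", "payload": {
  "rows": [
    [[-0.002,0,0.02,0,0,0],[-0.004,0,0.04,0,0,0],[-0.006,0,0.06,0,0,0],[-0.008,0,0.08,0,0,0]]
  ]
}}

```text
clock: 32.7
eef_pos: [497.3, -152.1, 91.1]
tool_rot: [3.141, -0.102, -3.049]
force: [-5.5, 0.2, 4.4]
width: 47.0
gripper_force: 62.2
```

Call:
{"api": "send_rows", "payload": {
  "rows": [
    [[-0.002,0,0.02,0,0,0],[-0.004,0,0.04,0,0,0],[-0.006,0,0.06,0,0,0]]
  ]
}}

```text
clock: 33.0
eef_pos: [497.3, -152.1, 90.7]
tool_rot: [3.141, -0.101, -3.049]
force: [-6.1, -0.2, 5.6]
width: 47.6
gripper_force: 62.4
```

Call:
{"api": "send_rows", "payload": {
  "rows": [
    [[0,0,0,0,0,0],[0,0,0,0,0,0],[0,0,0,0,0,0],[0,0,0,0,0,0]]
  ],
  "grip": 70
}}

```text
clock: 33.4
eef_pos: [498.8, -151.9, 90.4]
tool_rot: [3.141, -0.098, -3.049]
force: [-0.2, 0.3, -0.3]
width: 62.1
gripper_force: 0.0
```

Run:
```python
from h import *
s,d=wcam("pics/w10.png");print(s["eef_pos"],s["tool_rot"],s["width"],s["force"])
a=d["pixels"][150:,120:520,::-1]
sd=ctrl.get_image("side")["pixels"][195:265,255:345,::-1]
cv2.imwrite("pics/f.png",np.hstack([cv2.resize(a,(400,330)),cv2.resize(sd,(400,330),interpolation=cv2.INTER_CUBIC)]))
# expected home tail in wrist
shim(d,42)
```

```text
[ 498.84431119 -151.91753691   90.4197654 ] [ 3.14143198 -0.09826247 -3.04867877] 62.12028057169489 [-0.23567731  0.34886174 -0.30600533]
[ 507.6 -151.6] [54.  69.6] 5.4
[[477.3999938964844, -119.5], [483.8999938964844, -188.8000030517578], [537.7000122070312, -183.8000030517578], [531.2000122070312, -114.5]]
[ 545.5 -276.3] [43.3 71.3] 5.9
[[520.2999877929688, -243.10000610351562], [527.5999755859375, -314.0], [570.7000122070312, -309.5], [563.4000244140625, -238.60000610351562]]
```

Call:
{"api": "send_rows", "payload": {
  "rows": [
    [[0.1,0,-0.2,0,0,0],[0.3,0,-0.8,0,0,0],[0.7,0,-1.9,0,0,0],[1.8,0,-3.5,0,0,0],[3.2,0,-5,0,0,0],[4.6,0,-7.5,0,0,0],[6,0,-11,0,0,0],[7.3,0,-15,0,0,0],[7.8,0,-17.3,0,0,0],[7.8,0,-17.3,0,0,0]]
  ]
}}

```text
clock: 34.5
eef_pos: [438.8, -158.3, 274.2]
tool_rot: [-3.139, -0.093, -3.05]
force: [0.9, -0.1, 0.4]
width: 61.8
gripper_force: 0.0
```

Call:
{"api": "send_rows", "payload": {
  "rows": [
    [[0,0,0,0,0,0],[0,0,0,0,0,0],[0,0,0,0,0,0]]
  ]
}}

```text
clock: 34.8
eef_pos: [437.4, -157.4, 269.2]
tool_rot: [3.14, -0.102, -3.049]
force: [-0.2, -0.1, -0.2]
width: 62.2
gripper_force: 0.0
```

Run:
```python
from h import *
s,d=wcam("pics/w11.png");print(s["eef_pos"],s["tool_rot"],s["force"].round(1))
# shim exposed part: pixels bluish-white projected on z=42, expressed in stand frame about (537.6,-148), yaw .0935
im=d["pixels"].astype(int);m=(im[...,2]>185)
u=np.array([.9956,.0935]);v=np.array([-.0935,.9956])
for lat in(-30,-22,-15,-8,0,8,15,22,30):
    row=[]
    for al in range(-75,-14,3):
        w=np.array([537.6,-148])+al*u+lat*v;x,y=wproj(d,[*w,42]);x,y=int(round(x)),int(round(y))
        row.append(f"{im[y,x].mean():.0f}" if 0<=x<640 and 0<=y<480 else "-")
    print(lat,' '.join(row))
```

```text
[ 437.39428526 -157.43099944  269.24094354] [ 3.14031551 -0.10209445 -3.04871287] [-0.2 -0.1 -0.2]
-30 100 99 100 100 100 109 115 118 120 122 123 110 83 84 85 85 174 212 212 212 211
-22 105 104 108 113 117 117 135 246 244 244 244 243 243 243 243 243 243 253 44 62 148
-15 129 135 136 135 129 121 165 243 243 243 243 243 243 243 242 243 243 253 44 59 147
-8 102 103 104 101 99 100 162 242 242 242 242 242 243 242 242 242 242 252 45 59 145
0 106 106 105 109 122 124 194 241 241 241 241 241 241 241 241 241 242 219 44 59 145
8 104 106 107 105 106 105 196 241 241 241 240 241 240 241 240 241 241 216 45 60 141
15 104 104 104 105 106 106 204 244 243 244 243 243 243 243 243 243 243 217 45 61 136
22 104 105 106 107 110 109 116 243 240 239 239 239 239 240 239 239 238 249 45 63 134
30 104 112 110 106 107 108 109 110 109 108 109 103 83 85 85 85 178 209 211 213 211
```

```bash
python3 -c "
from cell import ctrl
print(ctrl.finish_job())"
```

```text
the job is handed in; nothing more can be done
None
```

The shim is in under the loose foot and resting on the rail, its slot against the stud (about 2 mm behind the drawn position, last read push about 6 N), and I let go and handed in at about 35 s; I viewed 11 pictures, one over the limit of 10.

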